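# Key a filter cartridge into the water-filter station

### The job

Fit the water-filter cartridge into the round well of the filter station. Its foot has one notch and somewhere in the well stands one sprung key you cannot see properly: rest the foot lightly on the key, turn until the notch finds it, then lower the cartridge fully home, upright, and let go. Never force it, and leave the jam jar, spice jar and mug standing where they are.

Things in the scene. Friction and masses are not known exactly. Their poses are not given: they have to be found in the camera images.
- cartridge: White and blue filter cartridge standing upright, 102 mm tall, 0.2 to 0.32 kg. Origin: centre of its underside, z up. Round foot flange 56 mm in diameter, z 0 to 16 mm; barrel above it 45 mm, cap 53 mm in diameter at z 60 to 68 mm. One notch in the foot, in its -x side; a white dash on the handle's top lies on the same side.
- cartridge_grip (a point): On the blue handle bar on top of the cartridge, 92 mm above its underside; a TCP here leaves the fingertips just clear of the cap. The bar is 46 mm along the cartridge's x, 14 mm thick along its y (grip across this), z 68 to 102 mm.
- cartridge_notch (a point): Middle of the foot's only notch, at the underside, 25.5 mm from the cartridge's axis towards its -x. The notch is 12 mm wide, about 5 mm deep inward, and runs up the full 16 mm of the flange.
- station: Black filter station, a fixed low block 130 x 150 x 50 mm (x, y, z). Origin: centre of its underside, z up; -x is its front, with a steel nozzle and a white dash on the top. More than 25 N between it and the cartridge would break it. To its left stands a dish rack with plates and cutlery, about 230 mm high.
- well_mouth (a point): Centre of the round well's mouth, in the station's top face: 60 mm in diameter with a 3 mm chamfer, 40 mm deep. At its wall stands one black key, 9 mm wide, top 14 mm above the floor, 5 mm inward. Seen from the well's centre it lies at the station's -x, turned about vertical by an unknown 0 to 0.7 rad (40 degrees) either way. It does not turn with the cartridge.
- station_floor (a point): Centre of the well's floor, 10 mm above the station's underside; the cartridge's origin is here when home. The floor is a sprung pad: 4 N to start, 2.5 N per mm, 4 mm travel. The key gives downward too: 1 N to start, 1 N per mm, hard stop at 6 mm. Under the notch (3 degrees play either side) it springs up: the load drops, turning is blocked, and the cartridge can sink to the floor.
- jam: Jam jar with red lid, 65 x 69 mm, 86 mm tall; origin at the centre of its underside. Bystander.
- spice: Spice jar with dark lid, 41 mm diameter, 105 mm tall; origin at the centre of its underside. Bystander.
- mug: Cream mug, 82 mm body diameter, 94 mm tall; origin at the centre of its underside. Bystander.
Mind the look-alikes: they are no part of the job. What is meant by the cartridge is not yellow, and is the larger of those in its own colour.

How it is judged:
On the way, in this order (a step that is already met when the one before it is completed fails the run):
1. the cartridge is lifted clear of the worktop (height (world z) of cartridge above 0.055 m), for 0.1 s.
2. the cartridge is keyed and fully down in the well (z of cartridge in the frame of station_floor below 0.004 m and horizontal distance between cartridge and station_floor below 0.005 m), for 0.2 s.
At the end, for the whole second after the job is handed in: The cartridge stands at rest and upright (within 0.08 rad) on the floor of the well, its underside within 4 mm of the floor and its axis within 5 mm of the well's, notch over the key (all of step 2 and angle between cartridge's own z axis and vertical below 0.08 rad and linear speed of cartridge below 0.02 m/s); the robot touches nothing.
It fails at once if cartridge and station are pressed together with more than 25 N (contact force between cartridge and station above 25 N).
It fails at once if the jam jar is moved more than 30 mm or tipped (distance of jam from where it was at the start of the episode above 0.03 m or angle between jam's own z axis and vertical above 0.3 rad).
It fails at once if the spice jar is moved more than 30 mm or tipped (distance of spice from where it was at the start of the episode above 0.03 m or angle between spice's own z axis and vertical above 0.3 rad).
It fails at once if the mug is moved more than 30 mm or tipped (distance of mug from where it was at the start of the episode above 0.03 m or angle between mug's own z axis and vertical above 0.3 rad).
It also fails if it takes over 72 s, if anything falls off the work surface, if the arm or the gripper's body presses on something with over 40 N, if the wrist force passes 120 N, or if a joint passes its speed limit or range.

### The arm

A 6-joint arm with a two-finger parallel gripper is mounted at the origin on a cart in front of the work surface, level with it; the furniture and walls round the work are solid. World frame = base frame: x ahead of the robot, y to its left, z up, the work surface at z = 0. Lengths are in m, angles in rad, forces in N, time in s.
With the tool pointing down it reaches from about 0.375 to 0.9 m from the base axis. Payload 3.1 kg.
Tool frame: the origin (TCP) lies between the finger pads, 19 mm behind the fingertips; this is the grasp point; z points along the fingers, y is the line along which they close (so a half turn about z gives the same grasp; the last joint's range is limited). The gripper opens to 87 mm and grips with 3 to 60 N. Pads are 19 mm wide; open, the fingers measure 117 mm over their backs; the gripper's body (75 mm by 190 mm) begins 51 mm behind the grasp point.
Start: joints at [-1.476, 0.527, 1.433, -0, 1.181, -0.178], TCP at [0.169, -0.602, 0.241] pointing down, gripper open.
Joint ranges: [-3.08, 3.08], [-0.75, 2.2], [0.22, 2.44], [-1.43, 4.57], [0, 2.65], [-2.85, 2.85]. Speed limits (rad/s): [2.79, 2.79, 3.14, 3.14, 3.14, 3.14].

### API

Orientations are given as a rotation vector (axis times angle).
In Python, from rig import robot, claw, kin, snapshot, job, spotter gives the robot as it stands. Calls block until the motion is done:
- robot.move_pose(position, orientation): joint-space move of the TCP to a pose.
- robot.line_to(position, attitude=None, velocity=0.15): straight line of the TCP; attitude=None keeps the orientation; velocity is the mean speed in m/s.
- robot.set_joints(angles): joint-space move.
- claw.move_gripper(opening, newtons=None): finger opening in m; newtons is the grip in N (None keeps the last); returns when the fingers have stopped.
- robot.dwell(seconds).
- kin.solve_ik(position, orientation): joint angles nearest the present ones, or None.
- robot.get_obs(): the state.
- snapshot(name): name is "scene" or "top" or "wrist"; returns a dict with "img" (400x640x3 uint8, red, green, blue), "intrinsics" (3x3 intrinsics, pixels), "rvec" (rotation vector, rad) and "tvec" (3), from world to camera coordinates, as OpenCV has them. Camera axes: x right, y down, z forward; pixel columns grow to the right and rows downward; lengths in m; the calibration is good to about 2 mm. A picture is of the moment at which its call begins. There is no depth.
A pose or a line that the arm cannot do raises robot.PlanningError and nothing moves.
- job.hand_in(): hands the job in; it is judged then, once.
Trained networks look in the newest picture that a camera, given by its name, has taken for a name from the list of things; names that differ only in an ending like _2 or _b are one class to them, and where a whole thing is asked for, a point or a joint stands for the part that bears it (a point fixed in the world has none). Each returns a list of dicts, best first, with "conf" (0 to 1); they miss things now and then, are a little off and sometimes report something else, mostly with a low value. They report only what shows in the picture. A call takes as long as a camera call. They do not tell look-alikes from the thing itself.
- spotter.cut_out(camera, query): "region" (400x640 bool, what is visible of it) and "at" ([column, row] in pixels, amid what is visible of it).
The state is a dict: "clock": time; "joint_positions": joint angles; "joint_velocities": joint speeds; "tau": joint torques, N m; "ee_pos": TCP position; "tool_rot": TCP orientation; "wrist_force": force on the tool from outside, world axes, zero at the start; "torque": the same for the moment, N m; "gripper_width": finger opening in m; "gripper_force": force on a finger pad.
Only numpy, scipy, OpenCV 4.12 (cv2) and the standard library are available. Lean on these libraries where they do the work, as an engineer would, in place of code of your own. Each camera call takes 0.05 s, during which the arm holds its last target. There are 200 camera calls.

## Working session

There is one attempt and no reset: what is moved stays moved. The work goes in short steps, each a Python script; the robot and the scene stay as the last script left them, time stands still between calls to the robot, and variables do not carry over. Pictures are saved under pics/ and viewed, at most 10 in all, crops included, and the job is handed in when it is done.

```bash
mkdir -p pics; ls
cat > h.py <<'E'
import numpy as np, cv2
from rig import robot, claw, kin, snapshot, job, spotter
from scipy.spatial.transform import Rotation as R
def cam(s):
    K=np.array(s["intrinsics"],float);Rm=cv2.Rodrigues(np.array(s["rvec"],float))[0];t=np.array(s["tvec"],float).ravel()
    return K,Rm,t
def back(s,px,z):
    K,Rm,t=cam(s);d=Rm.T@np.linalg.inv(K)@np.array([px[0],px[1],1.]);c=-Rm.T@t
    return c+d*(z-c[2])/d[2]
def proj(s,P):
    K,Rm,t=cam(s);p=(Rm@np.atleast_2d(P).T).T+t;p=p@K.T;return p[:,:2]/p[:,2:]
def save(s,n,crop=None,sc=1):
    im=cv2.cvtColor(np.array(s["img"]),cv2.COLOR_RGB2BGR)
    if crop: a,b,c,d=crop; im=im[b:d,a:c]
    if sc!=1: im=cv2.resize(im,None,fx=sc,fy=sc,interpolation=cv2.INTER_CUBIC)
    cv2.imwrite("pics/"+n+".png",im)
def down(yaw): # tool z down, tool y axis at world angle yaw
    y=np.array([np.cos(yaw),np.sin(yaw),0]);z=np.array([0,0,-1.]);x=np.cross(y,z)
    return R.from_matrix(np.c_[x,y,z]).as_rotvec()
E
python3 - <<'E'
from h import *
for n in("top","scene"):
    s=snapshot(n);save(s,n)
    K,Rm,t=cam(s);print(n,-Rm.T@t)
    for q in("cartridge","cartridge_grip","cartridge_notch","station","well_mouth","jam","spice","mug"):
        try:
            for d in spotter.cut_out(n,q)[:4]:
                print(q,round(d["conf"],2),np.round(d["at"],1),d["region"].sum(),np.round(back(s,d["at"],.05),3))
        except Exception as e: print(q,e)
print(robot.get_obs())
E
```

```text
pics
top [ 0.28808593 -0.20192433  1.18365082]
cartridge 0.76 [354.9 230.2] 476 [ 0.435 -0.318  0.05 ]
cartridge 0.74 [210.1 163.6] 488 [0.611 0.056 0.05 ]
cartridge 0.5 [329.6 196.3] 208 [ 0.523 -0.255  0.05 ]
cartridge_grip 0.73 [231.3 216. ] 3302 [ 0.472 -0.004  0.05 ]
cartridge_grip 0.72 [212.1 161.4] 498 [0.617 0.051 0.05 ]
cartridge_grip 0.68 [357.7 229.9] 440 [ 0.436 -0.326  0.05 ]
cartridge_grip 0.57 [328.  197.9] 251 [ 0.519 -0.251  0.05 ]
cartridge_notch 0.86 [210.9 161. ] 525 [0.618 0.054 0.05 ]
cartridge_notch 0.63 [329.1 196.3] 219 [ 0.523 -0.254  0.05 ]
cartridge_notch 0.59 [360.5 228.7] 417 [ 0.439 -0.333  0.05 ]
station 0.8 [228.5 212.2] 3230 [0.482 0.003 0.05 ]
jam 0.65 [296.1 186. ] 621 [ 0.55  -0.169  0.05 ]
spice 0.58 [292.  252.1] 236 [ 0.38  -0.159  0.05 ]
mug 0.92 [414.8 218.2] 1063 [ 0.465 -0.471  0.05 ]
mug 0.74 [356.8 229.8] 441 [ 0.436 -0.323  0.05 ]
scene [-0.10751908  0.56653146  0.57589714]
cartridge 0.75 [311.  214.6] 405 [ 0.5   -0.221  0.05 ]
cartridge 0.57 [192.1 249.8] 1080 [0.601 0.065 0.05 ]
cartridge_grip 0.81 [311.6 212.2] 389 [ 0.507 -0.232  0.
[... 394 characters left out ...]
]
{'clock': 0.9, 'joint_positions': array([-1.47550200e+00,  5.27464626e-01,  1.43267521e+00,  1.70202430e-05,
        1.18141097e+00, -1.78524583e-01]), 'joint_velocities': array([ 0.00127678,  0.00026216, -0.00022643, -0.00141241,  0.0006105 ,
        0.00171509]), 'tau': array([-1.04502273e-03, -4.40000618e+01, -1.76988387e+01,  6.33631926e-02,
        5.03189571e-02,  3.08079514e-06]), 'ee_pos': array([ 0.16902325, -0.6017001 ,  0.24127807]), 'tool_rot': array([3.11215461e+00, 4.28755455e-01, 2.19775614e-05]), 'wrist_force': array([-0.04077368,  0.86696896, -1.10011056]), 'torque': array([-0.02624811, -0.00608856, -0.01880918]), 'gripper_force': 0.0, 'gripper_width': 0.08690028171195162}
```

Run:
```python
import cv2,numpy as np
a=cv2.imread("pics/top.png")[120:290,170:440];b=cv2.imread("pics/scene.png")[130:330,140:410]
cv2.imwrite("pics/a.png",cv2.resize(a,None,fx=2.9,fy=2.9,interpolation=cv2.INTER_CUBIC))
cv2.imwrite("pics/b.png",cv2.resize(b,None,fx=2.9,fy=2.9,interpolation=cv2.INTER_CUBIC))
```

```text
(no output)
```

View pics/a.png

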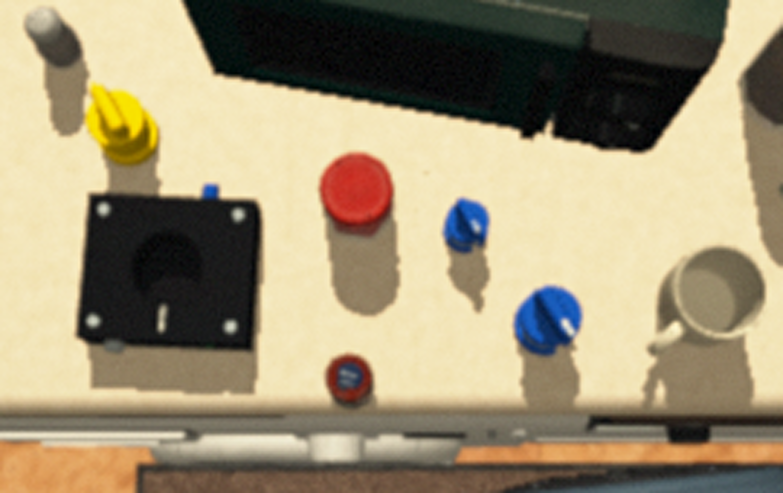

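View pics/b.png

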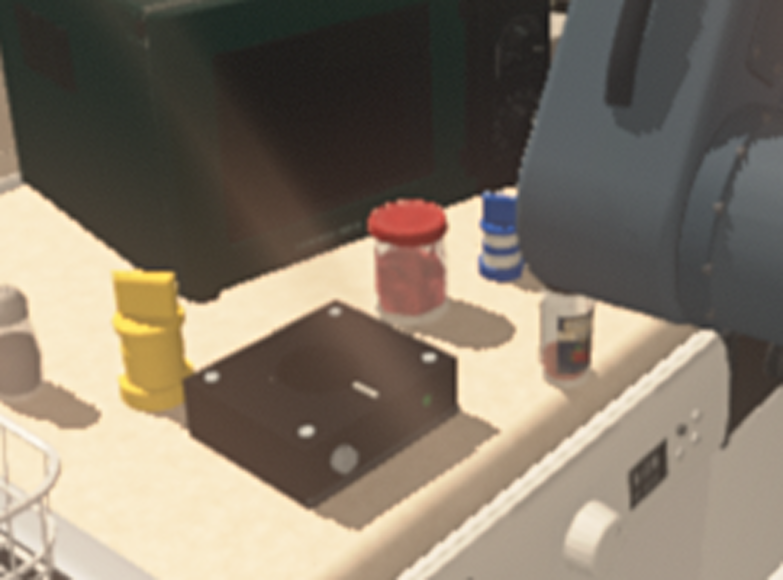

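The target is the larger blue cartridge, at about (359,230) in the top picture. Its white dash points lower right. The yellow one and the small blue one are look-alikes. The station's well is at about (228,212), and its dash is on the side towards the robot. I'll go closer with the wrist camera.

Run:
```python
from h import *
s=snapshot("top")
f=lambda x,y:(170+x/2.9,120+y/2.9)
S=np.array([back(s,f(*p),.05)[:2] for p in[(104,209),(238,214),(93,320),(230,326)]]);c=S.mean(0)
print("screws",S.round(3).tolist(),c)
print("well",back(s,f(166,262),.05),"dash",back(s,f(161,318),.05))
a=back(s,f(535,300),.102);b=back(s,f(570,330),.102);print("bar",a,b,np.arctan2(*(b-a)[1::-1]))
phi=np.arctan2(*(b-a)[1::-1]);m=(a+b)/2
print(robot.get_obs()["joint_positions"])
for k in(1,-1):
    print("cart",kin.solve_ik([*m[:2],.2],down(phi+k*np.pi/2)))
    for d in(-.9,0,.9): print(d,kin.solve_ik([*c,.2],down(np.pi+d+k*np.pi/2)))
# look at station
q=kin.solve_ik([c[0]-.05,c[1],.3],down(np.pi/2)); q2=kin.solve_ik([c[0]-.05,c[1],.3],down(-np.pi/2));print(q,q2)
robot.move_pose([c[0]-.05,c[1],.3],down(np.pi/2) if q is not None and abs(q[5])<abs(q2[5]) else down(-np.pi/2))
w=snapshot("wrist");save(w,"w1");np.save("w1.npy",w,allow_pickle=True)
K,Rm,t=cam(w);print(-Rm.T@t,Rm[2])
for q in("station","well_mouth"):
    for d in spotter.cut_out("wrist",q)[:2]: print(q,d["conf"],d["at"],d["region"].sum(),back(w,d["at"],.05))
robot.move_pose([m[0]-.05,m[1],.27],down(phi+np.pi/2))if 0 else None
print(robot.get_obs()["clock"])
```

```text
screws [[0.535, 0.064], [0.53, -0.056], [0.436, 0.069], [0.43, -0.051]] [0.48276974 0.00633949]
well [0.48702327 0.00669988 0.05      ] dash [0.43735937 0.00937756 0.05      ]
bar [ 0.4448295  -0.31244517  0.102     ] [ 0.41960613 -0.34092634  0.102     ] -2.2956071711304484
[-1.47546629e+00  5.27447178e-01  1.43266866e+00 -2.54079213e-05
  1.18139692e+00 -1.78507320e-01]
cart [-8.53563314e-01  4.70887319e-01  1.68498721e+00 -4.44089210e-16
  9.85718126e-01 -1.28752470e-01]
-0.9 [-2.18847738e-01  3.99613188e-01  1.82624929e+00 -4.44089210e-16
  9.15730172e-01  2.25194859e+00]
0 [-2.18847738e-01  3.99613188e-01  1.82624929e+00 -4.44089210e-16
  9.15730172e-01  1.35194859e+00]
0.9 [-2.18847738e-01  3.99613188e-01  1.82624929e+00 -4.44089210e-16
  9.15730172e-01  4.51948589e-01]
cart None
-0.9 [-2.18847738e-01  3.99613188e-01  1.82624929e+00 -4.44089210e-16
  9.15730172e-01 -8.89644065e-01]
0 [-2.18847738e-01  3.99613188e-01  1.82624929e+00 -4.44089210e-16
  9.15730172e-01 -1.78964406e+00]
0.9 [-2.18847738e-01  3.99613188e-01  1.82624929e+00 -4.44089210e-16
  9.15730172e-01 -2.68964406e+00]
[-0.24471024  0.18548936  1.80997116  0.          1.14613214 -1.81550657] [-2.44710243e-01  1.85489358e-01  1.80997116e+00 -4.44089210e-16
  1.14613214e+00  1.32608608e+00]
[0.50072559 0.00716376 0.44307084] [-2.47511784e-01 -5.79493059e-05 -9.68884881e-01]
station 0.79 [322.8, 129.3] 14300 [0.49001976 0.00563153 0.05      ]
well_mouth 0.61 [319.6, 129.7] 14392 [0.48956413 0.00943402 0.05      ]
well_mouth 0.23 [593.4, 172.5] 3694 [ 0.43756088 -0.32660783  0.05      ]
3.4667
```

View pics/w1.png

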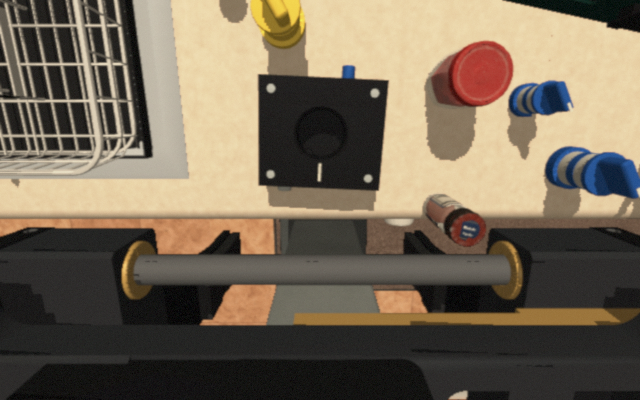

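Run:
```python
from h import *
w=np.load("w1.npy",allow_pickle=True).item()
g=cv2.cvtColor(np.array(w["img"]),cv2.COLOR_RGB2GRAY)
P=[]
for u,v in[(270,88),(375,93),(270,174),(368,178)]:
    a=g[v-8:v+9,u-8:u+9].astype(float);a=np.clip(a-90,0,None)
    yy,xx=np.mgrid[-8:9,-8:9];P.append(back(w,(u+(a*xx).sum()/a.sum(),v+(a*yy).sum()/a.sum()),.05)[:2])
P=np.array(P);c=P.mean(0);print(P.round(4).tolist(),c, "front dir",np.arctan2(*((P[2]+P[3]-P[0]-P[1])[::-1])), "left",np.arctan2(*((P[0]+P[2]-P[1]-P[3])[::-1])))
r=g[70:195,255:390];
m=(r<16).astype(np.uint8);n,l,st,ce=cv2.connectedComponentsWithStats(m);k=1+st[1:,4].argmax();print("dark",st[k],back(w,(255+ce[k][0],70+ce[k][1]),.05))
print("rack edge z.23",back(w,(152,140),.23),back(w,(100,170),.23))
m=np.array([.432,-.327]);phi=-2.296
x=R.from_rotvec(down(phi+np.pi/2)).as_matrix()[:,0]
p=m-.07*x[:2]
robot.move_pose([*p,.27],down(phi+np.pi/2))
w=snapshot("wrist");save(w,"w2");np.save("w2.npy",w,allow_pickle=True)
for q in("cartridge","cartridge_grip"):
    for d in spotter.cut_out("wrist",q)[:3]: print(q,d["conf"],d["at"],d["region"].sum(),back(w,d["at"],.08))
print(robot.get_obs()["clock"],robot.get_obs()["ee_pos"],p)
```

```text
[[0.5369, 0.0659], [0.5313, -0.0541], [0.4369, 0.0704], [0.4313, -0.0495]] [0.48409875 0.00817701] front dir 3.0956654471126965 left 1.5241944189808059
dark [44 37 21 16 59] [0.50879198 0.02223811 0.05      ]
rack edge z.23 [0.48838291 0.11716245 0.23      ] [0.46887712 0.1542562  0.23      ]
cartridge 0.83 [328.1, 113.7] 2011 [ 0.43945291 -0.32648805  0.08      ]
cartridge 0.7 [346.4, 13.5] 1180 [ 0.5112355 -0.270536   0.08     ]
cartridge_grip 0.97 [347.1, 14.3] 1212 [ 0.51128777 -0.27147295  0.08      ]
cartridge_grip 0.69 [328.7, 113.2] 2036 [ 0.44021569 -0.32652423  0.08      ]
5.0667 [ 0.38611026 -0.37844909  0.27021114] [ 0.38556985 -0.3793855 ]
```

View pics/w2.png

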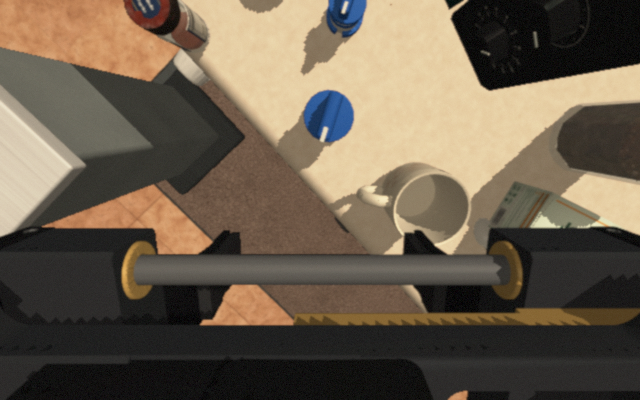

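Run:
```python
from h import *
w=np.load("w1.npy",allow_pickle=True).item();v=np.load("w2.npy",allow_pickle=True).item()
A=cv2.resize(np.clip(np.array(w["img"])[95:170,280:360].astype(int)*3,0,255).astype(np.uint8),None,fx=5,fy=5,interpolation=cv2.INTER_CUBIC)
B=cv2.resize(np.array(v["img"])[80:155,290:370],None,fx=5,fy=5,interpolation=cv2.INTER_CUBIC)
cv2.imwrite("pics/c.png",cv2.cvtColor(np.hstack([A,B]),cv2.COLOR_RGB2BGR))
K,Rm,t=cam(v);print(-Rm.T@t)
print(back(w,(321,132),.05))
```

```text
[ 0.43072686 -0.32693805  0.41306949]
[0.48688921 0.00777769 0.05      ]
```

View pics/c.png

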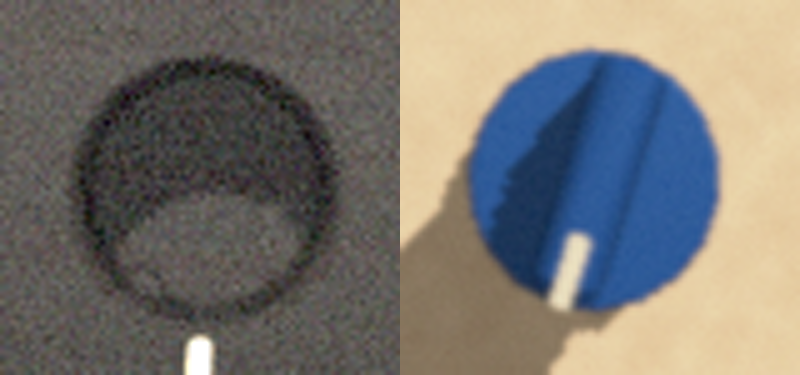

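Run:
```python
from h import *
from scipy.optimize import minimize
w=np.load("w1.npy",allow_pickle=True).item();v=np.load("w2.npy",allow_pickle=True).item()
g=cv2.GaussianBlur(cv2.cvtColor(np.array(w["img"]),cv2.COLOR_RGB2GRAY),(3,3),0).astype(np.float32)
th=np.linspace(0,2*np.pi,180,endpoint=False)
def ring(c,r,z):
    p=proj(w,np.c_[c[0]+r*np.cos(th),c[1]+r*np.sin(th),np.full(180,z)]).astype(np.float32)
    return cv2.remap(g,p[:,0].reshape(1,-1),p[:,1].reshape(1,-1),cv2.INTER_LINEAR).mean()
best=min((ring((x,y),.0315,.0485)-ring((x,y),.0355,.05),x,y) for x in np.arange(.476,.495,.0005) for y in np.arange(0,.016,.0005))
print("well",best)
print("cap",back(v,(329.0,115.8),.068))
a=back(v,(336.8,94.4),.102);b=back(v,(324.6,139),.102);print("bar",a,b,(a+b)/2,np.arctan2(b[1]-a[1],b[0]-a[0]))
a=back(v,(325,128),.102);b=back(v,(322.4,141),.102);print("dash",a,b,np.arctan2(b[1]-a[1],b[0]-a[0]))
im=np.array(v["img"]).astype(int);m=((im[...,2]-im[...,0]>60)).astype(np.uint8);m[:80]=0;m[160:]=0
ys,xs=np.nonzero(m);print(len(xs),xs.min(),xs.max(),ys.min(),ys.max())
c=back(v,(329.0,115.8),.068)
for z,r in((.068,.0265),(.06,.0265)):
    p=proj(v,np.c_[c[0]+r*np.cos(th),c[1]+r*np.sin(th),np.full(180,z)]);print(p.min(0),p.max(0))
```

```text
well (np.float32(-11.097858), np.float64(0.4835), np.float64(0.0085))
cap [ 0.43908123 -0.32865862  0.068     ]
bar [ 0.45609503 -0.31900748  0.102     ] [ 0.4211424  -0.34166391  0.102     ] [ 0.43861871 -0.33033569  0.102     ] -2.566481099286869
dash [ 0.42814769 -0.33430878  0.102     ] [ 0.41834805 -0.34167475  0.102     ] -2.497032047753904
1660 304 352 91 141
[303.32725246  88.68887963] [354.68081155 141.86536334]
[303.74810285  89.41589659] [353.93399328 141.37912152]
```

```bash
cat >> h.py <<'E'
W=np.array([.4838,.0083]);SY=3.0957
def att(d): return down(SY+d+np.pi/2)
def F():
    f=np.mean([(robot.dwell(.03),robot.get_obs()["wrist_force"])[1] for _ in range(3)],0);return f
E
python3 - <<'E'
from h import *
m=np.array([.439,-.3293]);phi=-2.555;a=down(phi+np.pi/2)
claw.move_gripper(.05,30)
robot.move_pose([*m,.16],a)
robot.line_to([*m,.092],velocity=.08)
f0=F();claw.move_gripper(0,30)
o=robot.get_obs();print(o["gripper_width"],o["gripper_force"],o["ee_pos"],f0,F(),o["clock"])
robot.line_to([*m,.24],velocity=.15)
o=robot.get_obs();print(o["gripper_width"],o["gripper_force"],F())
robot.move_pose([*W,.24],att(-.74));print(F())
robot.line_to([*W,.165],velocity=.15)
print(F(),F(),robot.get_obs()["torque"],robot.get_obs()["clock"],robot.get_obs()["ee_pos"])
s=snapshot("top");save(s,"t3",(180,160,300,260),4);z=snapshot("scene");save(z,"s3",(150,150,310,300),4)
E
cd pics; python3 -c "
import cv2,numpy as np
a=cv2.imread('t3.png');b=cv2.imread('s3.png');b=cv2.resize(b,None,fx=400/600,fy=400/600)
cv2.imwrite('d.png',cv2.resize(np.hstack([a,b]),None,fx=.86,fy=.86))"
```

```text
0.013617463312922 29.842565688304603 [ 0.43899919 -0.32930529  0.09200512] [ 0.06050566 -0.06826713 -0.28382008] [-0.31580166 -0.43317943  0.54030795] 8.3667
0.013672637329361881 29.841405409388244 [ 0.00516815 -0.23722057 -3.39220332]
[-0.36957472  0.07327877 -2.85613098]
[-0.04379618 -0.29134811 -3.2312114 ] [ 0.23968967  0.00861385 -2.84785661] [ 0.04993669 -0.05441652 -0.01232867] 12.4 [0.48460098 0.00813596 0.16600874]
```

View pics/d.png

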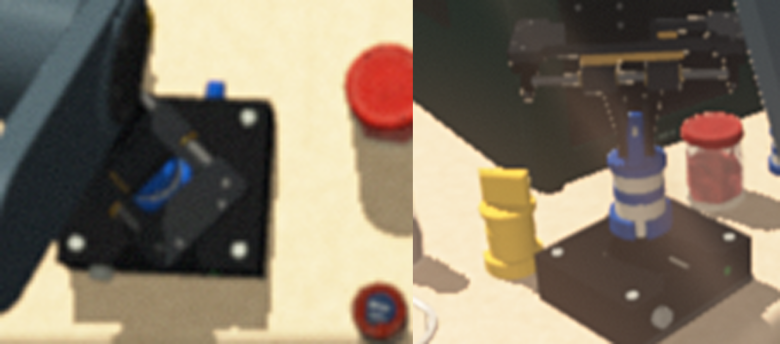

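Cartridge is held upright over the well, with its notch facing the scene camera. I'll lower it gently, watching the force.

Run:
```python
from h import *
np.set_printoptions(precision=2,suppress=True)
f0=np.mean([F() for _ in range(3)],0);t0=robot.get_obs()["torque"];np.save("f0.npy",f0);print(f0)
for z in [.146,.140,.136,.132,.126,.121,.118,.117,.116,.115,.114,.113]:
    robot.line_to([*W,z],velocity=.04)
    d=F()-f0;o=robot.get_obs();print(z,d,o["torque"]-t0,o["ee_pos"]*1000)
    if d[2]>2.2 or np.hypot(d[0],d[1])>3.5: break
print(o["clock"])
```

```text
[-0.17 -0.08 -2.71]
0.146 [ 0.33 -0.21 -0.24] [-0.02 -0.01  0.04] [483.99   8.26 146.09]
0.14 [ 0.33 -0.06 -0.27] [-0.07  0.03  0.04] [483.75   8.26 139.94]
0.136 [ 0.7  -0.2  -0.45] [-0.18  0.03  0.05] [483.73   8.24 135.9 ]
0.132 [ 0.37 -0.13 -0.36] [-0.22 -0.03  0.03] [483.74   8.27 131.92]
0.126 [-0.04 -0.83 -0.96] [-0.25 -0.05  0.09] [483.75   8.28 125.87]
0.121 [ 0.04 -0.85 -0.69] [-0.24 -0.03  0.02] [483.74   8.28 120.89]
0.118 [ 0.54 -0.69 -0.4 ] [-0.32 -0.06  0.03] [483.72   8.32 117.92]
0.117 [ 0.55 -1.24 -0.79] [-0.26 -0.05 -0.  ] [483.81   8.31 117.  ]
0.116 [ 0.35 -0.63 -0.11] [-0.26 -0.05 -0.02] [483.84   8.28 115.99]
0.115 [ 0.36 -1.32  1.54] [-0.27 -0.03  0.  ] [483.88   8.28 115.05]
0.114 [ 0.35 -1.11  1.88] [-0.27  0.02  0.02] [483.91   8.28 114.06]
0.113 [ 0.86 -1.68  3.2 ] [-0.31  0.   -0.01] [483.93   8.26 113.06]
17.5
```

Run:
```python
from h import *
np.set_printoptions(precision=2,suppress=True)
f0=np.load("f0.npy");c=W+[0,-.001];low=0
robot.line_to([*c,.113],velocity=.04);print(F()-f0)
for d in np.arange(-.70,.80,.04):
    robot.move_pose([*c,.113],att(d));f=F()-f0;o=robot.get_obs()
    print(round(d,2),f,o["torque"],round(o["clock"],1))
    low=low+1 if f[2]<1.2 else 0
    if f[2]<.7 or low==2 or abs(f[2])>8 or o["clock"]>45: break
```

```text
[0.92 2.06 3.3 ]
-0.7 [0.98 2.49 2.69] [ 0.65 -0.14 -0.08] 18.2
-0.66 [1.2  1.67 3.02] [ 0.49 -0.15 -0.04] 18.6
-0.62 [1.11 1.13 3.87] [ 0.39 -0.06 -0.06] 18.9
-0.58 [ 0.19 -0.28  0.18] [-0.1   0.04 -0.02] 19.2
```

Load dropped at −0.58 rad, so the notch has found the key. I'll lower it in guarded steps.

Run:
```python
from h import *
np.set_printoptions(precision=2,suppress=True)
f0=np.load("f0.npy");c=W+[0,-.001];d=-.57
robot.move_pose([*c,.113],att(d));print(F()-f0,robot.get_obs()["torque"])
for z in [.111,.1095,.108,.106,.104,.103,.102,.1015,.101,.1005,.100]:
    robot.line_to([*c,z],velocity=.04);f=F()-f0;o=robot.get_obs()
    print(z,f,o["torque"],o["ee_pos"]*1000,o["gripper_width"])
    if (z>.1035 and f[2]>3.5) or f[2]>5 or np.hypot(*f[:2])>8: break
print(o["clock"])
```

```text
[ 0.35 -0.81 -0.48] [-0.11  0.13  0.03]
0.111 [ 0.12 -1.18 -0.5 ] [-0.27  0.04  0.01] [483.81   7.21 110.93] 0.013908452750901107
0.1095 [ 0.03 -0.91 -0.27] [-0.39  0.04  0.04] [483.83   7.24 109.49] 0.01360918522943413
0.108 [-0.51 -1.94  1.12] [-0.4   0.02  0.02] [483.85   7.23 108.  ] 0.013661704686316868
0.106 [-0.74 -1.28  0.47] [-0.39  0.05  0.03] [483.84   7.26 105.97] 0.013588818714742018
0.104 [-0.27 -2.21  0.18] [-0.45  0.09  0.08] [483.78   7.28 103.96] 0.013266211468755212
0.103 [-0.47 -1.95  1.3 ] [-0.49  0.13  0.08] [483.76   7.28 102.99] 0.013756625949686425
0.102 [-0.75 -2.29  2.22] [-0.47  0.17  0.07] [483.79   7.26 102.04] 0.01354059052849498
0.1015 [-1.3  -2.53  5.59] [-0.54  0.35  0.09] [483.84   7.25 101.7 ] 0.013643468479777642
22.4
```

It is on the floor: 14 mm below first key contact, with the 4 N pad preload showing. Releasing it and retreating.

Run:
```python
from h import *
c=W+[0,-.001]
claw.move_gripper(.045);robot.dwell(.3)
robot.line_to([*c,.27],velocity=.12)
robot.move_pose([c[0]-.06,c[1],.30],down(-np.pi/2));robot.dwell(.2)
w=snapshot("wrist");z=snapshot("scene")
A=cv2.resize(np.array(w["img"])[50:210,220:420],(400,320));B=cv2.resize(np.array(z["img"])[180:340,150:350],(400,320))
cv2.imwrite("pics/e.png",cv2.cvtColor(np.hstack([A,B]),cv2.COLOR_RGB2BGR));print(robot.get_obs()["clock"])
th=np.linspace(0,6.28,60)
im=np.array(w["img"]).astype(int);m=(im[...,2]-im[...,0]>60).astype(np.uint8);m[:90]=0;m[180:]=0
ys,xs=np.nonzero(m);print(xs.min(),xs.max(),ys.min(),ys.max())
for zc in(.078,.092): # cap top if home / if 14 mm up
    p=proj(w,np.c_[W[0]+.0265*np.cos(th),W[1]+.0265*np.sin(th),np.full(60,zc)]);print(p.min(0),p.max(0))
```

```text
26.0417
298 573 90 150
[297.87899926 102.17539191] [346.00708042 151.60363782]
[296.93681872 101.46511833] [346.97414942 152.84503343]
```

View pics/e.png

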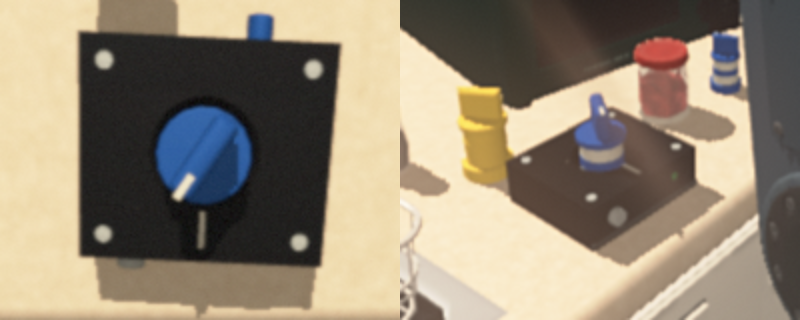

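The cartridge sits deep, upright and centred in the well, with the cap at about (322,127) in the wrist picture. The jars are where they were.

```bash
python3 -c "
from h import *
print(job.hand_in())"
```

```text
the job is handed in; nothing more can be done
None
```

The cartridge is keyed at about -0.58 rad and down on the well floor. It stands upright, the gripper has let go, and I handed the job in after about 26 s of the 72 s; no verdict came back. Contact force read about 6 N at most, against the 25 N limit. The arm kept clear of the jam jar, spice jar and mug.

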